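Shut and latch the parts cage

TASK

Swing the blue gate of the parts cage shut and latch it: lift the latch bar by its red ball so that it rides over the lip of the yellow catch, push the gate in against its rubber buffer until you feel the bar meet the catch's back plate, let the bar drop right down behind the lip, and let go so that the gate stays latched. Leave the stock in and around the cage where it stands.

Things in the scene. Friction and masses are not known exactly. Their poses are not given: they have to be found in the camera images.
- cage: Fixed parts cage, 345 mm wide (y), 200 mm deep (x), open above, its place and yaw varying. Its gate side faces the robot's right (-y of the world, more or less). Origin on the table at the middle of its gate opening; x points into the cage, y along the opening to the hinge side (towards the robot), z up. The blue gate's mid-plane is x = 0 at joint 0.
- price_rail (a point): Underside of an aluminium price rail right above the red ball of the shut gate, at (-78, -80, 280) mm in the cage frame: 35 mm deep (x), 16 mm high, y from -247 to 23 mm, on an 18 mm post at (15, -240). Because of it the hand must lean there, its body out in front of the gate and fingers pointing down and into the cage, 30 to 45 degrees off vertical.
- gate_hinge (a point): Point on the gate's vertical hinge axis, 130 mm above the table, at (0, 130, 130) mm in the cage frame.
- gate (a joint): Gate angle, rad: 0 square with the cage, grows as the free end swings out of the opening, from -0.06 to 1.0. Gate 250 mm wide from its hinge (+y side), 12 mm thick, 20 to 185 mm up, about 0.9 kg; slight friction holds it where left. Below about 0.058 a rubber buffer behind its free edge pushes back, 2 to 10 N at the ball, and reopens the gate to there unless it is latched.
- latch (a joint): Latch bar angle, rad: 0 level (on its stop), grows as its free end is lifted, to 0.8. Steel bar 195 x 22 x 8 mm, about 0.3 kg, on the gate's outer face; pivots about an axis square to the gate and falls by its weight. Its tip is 180 mm past the pivot, beyond the gate's free edge. Between 0.2 and 0.45 it clears the catch's lip and still meets its back plate.
- latch_pivot (a point): The bar's pivot, at the bar's mid-height, at (-16, 15, 130) mm in the cage frame with the gate at 0: 115 mm from the hinge axis along the gate and 16 mm in front of the gate's mid-plane; it swings with the gate.
- latch_ball (a point): Centre of the red ball knob, 32 mm across, on a 12 mm stem standing square out of the bar's front. 95 mm from the pivot along the bar, 50 mm in front of the bar's mid-plane; with bar level and gate at 0 at (-66, -80, 130) mm in the cage frame. The gate's face is 60 mm behind it. It can be pinched from either side.
- catch_place (a point): Where the level bar's mid-plane lies in the yellow catch at its middle setting, touching the back plate: (-16, -147, 130) mm in the cage frame. The catch slides on its post: it may sit up to 8 mm further in or out (not given: feel for it). 24 mm wide (y). Square lip 12 mm thick, 27 mm above the level bar's underside, no ramp; back plate to 215 mm up; the 8 mm bar has 2.5 mm of play between.
- filter: Bystander: blue oil filter can, 72 mm across, 85 mm high, standing in the cage. Origin at its underside.
- carton: Bystander: cardboard carton 70 x 110 x 60 mm in the cage. Origin at its underside.
- bearing: Bystander: steel wheel hub 90 mm across, 45 mm high, on the table behind the cage. Origin at its underside.
- jar: Bystander: amber jar with red cap, 64 mm across, 90 mm high, on the table behind the cage. Origin at its underside.
- wrench: Bystander: wrench 190 mm long lying on the table to the right.
- pulley: Bystander: dark belt pulley 100 mm across, 24 mm high, lying on the table to the right. Origin at its underside.

How it is judged:
By the outcome, as a careful person would: the job done as asked, in the order asked, and still so for the second after the job is handed in, with the robot touching nothing.
It also fails if it takes over 58 s, if anything falls off the work surface, if the arm or the gripper's body presses on something with over 40 N, if the wrist force passes 120 N, or if a joint passes its speed limit or range.

ROBOT

A 6-joint arm with a two-finger parallel gripper is mounted at the origin on the work surface. World frame = base frame: x ahead of the robot, y to its left, z up, the work surface at z = 0. Lengths are in m, angles in rad, forces in N, time in s.
With the tool pointing down it reaches from about 0.375 to 0.9 m from the base axis. Payload 3.1 kg.
Tool frame: the origin (TCP) lies on the centre line of the jaws, within the pads' length; the fingertips stand ahead of it and the grasp point (between the pads) lies 3 mm ahead of it (robot.tip_reach is the z of the fingertips in the tool frame, in m); z points along the fingers, y is the line along which they close (so a half turn about z gives the same grasp; the last joint's range is limited). The gripper opens to 87 mm and grips with 3 to 60 N. Pads are 19 mm wide; open, the fingers measure 117 mm over their backs; the gripper's body (75 mm by 190 mm) begins 51 mm behind the grasp point.
Start: joints at [-1.419, 0.527, 1.433, -0, 1.181, -0.178], TCP at [0.202, -0.591, 0.245] pointing down, gripper open.
Joint ranges: [-3.08, 3.08], [-0.75, 2.2], [0.22, 2.44], [-1.43, 4.57], [0, 2.65], [-2.85, 2.85]. Speed limits (rad/s): [2.79, 2.79, 3.14, 3.14, 3.14, 3.14].

INTERFACE

Orientations are given as a unit quaternion [x, y, z, w].
In Python, from rig import sensors, eyes, ticket, robot gives the robot as it stands.
- The arm moves only by the tool drive_tool, never from a script. Its argument "deltas" is a list that holds one entry, the list of rows, each a list of 6 numbers: the shift along the tool's x, y, z in mm, then the turn, a rotation vector about the tool's x, y, z in rad. A call has 1 to 8 rows; each row shifts and turns the commanded pose from where the row before left it, along the tool's axes as they then stand; what a row does not reach is not made up. A row lasts 1/12 s, in which the tool goes at most 41.7 mm and 7.16 degrees, less where a joint would pass 70% of its speed; a pose out of reach is approached as far as the arm can. A call is refused whole if a number of a shift passes 41.7 or a number of a turn 0.125, either way. A call with a gripper value outside its range is refused whole. "gripper" is the opening in per cent of the stroke, from 0 (shut) to 100 (fully open), set as the call begins (left out, the last holds). The fingers move at their own pace and stop on an object; "squeeze" is the grip in N (left out, the last holds). Time passes only in rows, so rows that do not move let the fingers close. It gives the time, the measured TCP pose, the force, the opening and the grip force at its end, in the units of the state.
- sensors.get_obs(): the state, without advancing time (a new reading comes with each control period).
- eyes.camera(name): name is "side" or "top"; returns a dict with "img" (480x640x3 uint8, red, green, blue), "fov_y" (degrees; the focal length in pixels is half the picture's height over the tangent of half this angle, whatever the lens; pixels are square), "cx", "cy" (the principal point, pixels), "D" ([k1, k2, p1, p2, k3] as OpenCV has them; the pictures are not rectified), "xyz" and "attitude" of the camera in the world. Camera axes: x right, y up, looking along -z (the intrinsics and any distortion apply to the point x, -y, -z); pixel columns grow to the right and rows downward; lengths in m; the calibration is good to about 2 mm. A picture is of the moment at which its call begins. There is no depth.
- ticket.hand_in(): hands the job in; it is judged then, once.
The state is a dict: "time": time; "q": joint angles; "joint_velocities": joint speeds; "joint_torque": joint torques, N m; "position": TCP position; "tool_rot": TCP orientation; "ft_force": force on the tool from outside, world axes, zero at the start; "moment": the same for the moment, N m; "grip_width": finger opening in m; "grip_force": force on a finger pad.
Only numpy, scipy, OpenCV 4.12 (cv2) and the standard library are available. Lean on these libraries where they do the work, as an engineer would, in place of code of your own. Each camera call takes 0.05 s, during which the arm holds its last target. There are 200 camera calls.

## Working session

There is one attempt and no reset: what is moved stays moved. The work goes in short steps, Python scripts to look and compute and a tool call to move; the robot and the scene stay as the last step left them, time stands still between calls to the robot, and variables do not carry over. Pictures are saved under pics/ and viewed, at most 10 in all, crops included, and the job is handed in when it is done.

Besides the shell and the picture viewer there is one more tool, called after "Emit:" as name(argument=value, ...) on one line, values as JSON. drive_tool: Moves the arm, as the interface text tells. Its arguments: {"type":"object","properties":{"deltas":{"type":"array"},"gripper":{"type":"number"},"squeeze":{"type":"number"}},"required":["deltas"]}

```bash
mkdir -p pics; ls; cat > h.py <<'E'
import numpy as np, cv2
from scipy.spatial.transform import Rotation as R
from rig import sensors, eyes, ticket, robot
def K(c):
    f=240/np.tan(np.radians(c['fov_y'])/2)
    return np.array([[f,0,c['cx']],[0,f,c['cy']],[0,0,1.]])
def rays(c,uv):
    p=cv2.undistortPoints(np.array(uv,float).reshape(-1,1,2),K(c),np.array(c['D'],float)).reshape(-1,2)
    d=np.c_[p[:,0],-p[:,1],-np.ones(len(p))]
    return np.array(c['xyz']), R.from_quat(c['attitude']).apply(d)
def onz(c,uv,z):
    o,d=rays(c,uv); return o+d*((z-o[2])/d[:,2])[:,None]
def proj(c,P):
    p=R.from_quat(c['attitude']).inv().apply(np.atleast_2d(P)-np.array(c['xyz']))*[1,-1,-1]
    return cv2.projectPoints(p,np.zeros(3),np.zeros(3),K(c),np.array(c['D'],float))[0].reshape(-1,2)
def cross(c1,u1,c2,u2):
    o1,d1=rays(c1,[u1]);o2,d2=rays(c2,[u2]);d1=d1[0];d2=d2[0]
    s=np.linalg.lstsq(np.c_[d1,-d2],o2-o1,rcond=None)[0]
    a=o1+d1*s[0];b=o2+d2*s[1]; return (a+b)/2,np.linalg.norm(a-b)
E
python3 - <<'E'
from h import *
for n in('side','top'):
    c=eyes.camera(n); cv2.imwrite(f'pics/{n}0.png',c['img'][:,:,::-1]); print(n,c['xyz'],c['attitude'],c['fov_y'],c['cx'],c['cy'],c['D'])
print(sensors.get_obs(), robot.tip_reach)
E
```

```text
pics
side [0.25088398 0.66554105 1.04593067] [-0.06379835  0.33465116  0.91983198 -0.19454433] 49.87127811925346 321.8384074663246 243.562678420019 [-0.00307426  0.          0.          0.          0.        ]
top [0.47134817 0.00345484 1.22759311] [ 0.01921455 -0.02122488 -0.70344855  0.7101693 ] 50.780811838619734 318.405852883227 246.8889165863599 [0.03578331 0.         0.         0.         0.        ]
{'time': 0.1, 'q': array([-1.41951150e+00,  5.28374170e-01,  1.43377746e+00,  3.02930408e-05,
        1.18142339e+00, -1.78495909e-01]), 'joint_velocities': array([-0.00057995, -0.00145208, -0.00109686,  0.00105215,  0.00039165,
        0.00173646]), 'joint_torque': array([-1.90542323e-04, -4.40986025e+01, -1.77151179e+01,  6.35068375e-02,
        5.33933763e-02, -3.92071365e-05]), 'position': array([ 0.20233961, -0.59068101,  0.24366782]), 'tool_rot': array([ 9.86436818e-01,  1.64138420e-01,  2.74908746e-05, -9.90896945e-04]), 'ft_force': array([ 0.50594685, -0.73505449,  0.22999331]), 'moment': array([-0.00575999, -0.02484268,  0.04941988]), 'grip_force': 0.0, 'grip_width': 0.08641608192766347} 0.022
```

View pics/side0.png

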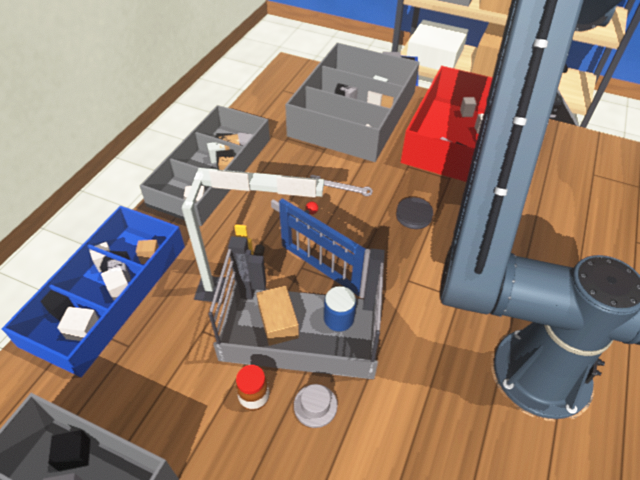

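View pics/top0.png

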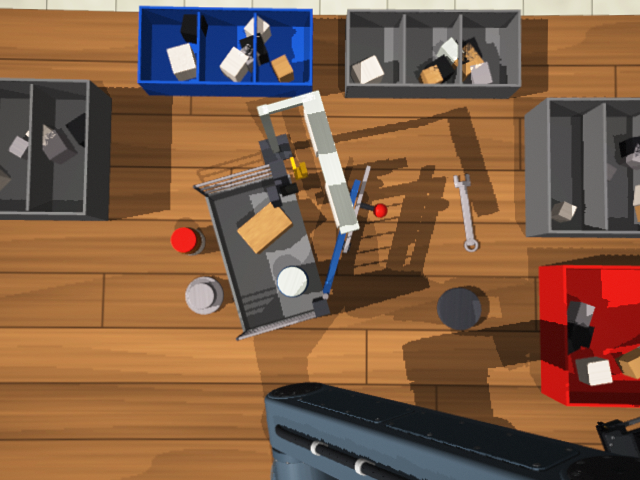

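Side view: red ball at about (312,207), blue gate, yellow catch at (240,230), rail from (190,180) to (320,187). Top view: ball at (380,210), gate from the hinge near (327,292) to (356,180), rail from (318,92) to (345,230), yellow catch near (300,167).

```bash
python3 - <<'E'
from h import *
c=eyes.camera('top'); s=eyes.camera('side')
def blob(c,lo,hi,roi):
    h=cv2.cvtColor(c['img'],cv2.COLOR_RGB2HSV); m=cv2.inRange(h,lo,hi)
    z=np.zeros_like(m); x0,y0,x1,y1=roi; z[y0:y1,x0:x1]=m[y0:y1,x0:x1]; return z
rt=blob(c,(0,180,90),(8,255,255),(365,195,400,225)); rs=blob(s,(0,180,80),(8,255,255),(295,195,330,220))
def cen(m):
    cs=max(cv2.findContours(m,0,2)[0],key=cv2.contourArea);return cv2.minEnclosingCircle(cs)
print(cen(rt),cen(rs)); print('ball',cross(c,cen(rt)[0],s,cen(rs)[0]))
yt=blob(c,(20,150,90),(35,255,255),(280,140,320,190)); print('yellow',cv2.boundingRect(yt),[ (a.min(),a.max()) for a in np.nonzero(yt)])
ys=blob(s,(20,150,90),(35,255,255),(225,215,260,250)); print(cv2.boundingRect(ys))
w=blob(c,(0,0,120),(180,60,255),(250,80,365,240)); 
cs=max(cv2.findContours(w,0,2)[0],key=cv2.contourArea); ap=cv2.approxPolyDP(cs,4,True).reshape(-1,2)
for u,p in zip(ap,onz(c,ap,.296)): print(u,p.round(4))
b=blob(c,(100,150,60),(125,255,255),(315,170,370,300)); cs=max(cv2.findContours(b,0,2)[0],key=cv2.contourArea); ap=cv2.approxPolyDP(cs,2,True).reshape(-1,2)
for u,p in zip(ap,onz(c,ap,.185)): print('g',u,p.round(4))
a=cv2.resize(c['img'][80:320,190:410],None,fx=2.5,fy=2.5,interpolation=2)[:,:,::-1]
cv2.imwrite('pics/c1.png',a)
E
```

```text
((379.8125, 210.09375), 7.140229225158691) ((311.870361328125, 206.6851806640625), 6.107572555541992)
ball (array([ 0.61442032, -0.13222241,  0.1354607 ]), np.float64(0.0016683547404601417))
yellow (290, 157, 18, 23) [(np.int64(157), np.int64(179)), (np.int64(290), np.int64(307))]
(234, 225, 18, 24)
[258 106] [0.7873 0.1164 0.296 ]
[262 115] [0.7704 0.1087 0.296 ]
[302 103] [0.7939 0.0343 0.296 ]
[336 225] [ 0.5656 -0.0311  0.296 ]
[350 239] [ 0.5399 -0.0572  0.296 ]
[359 228] [ 0.5604 -0.0737  0.296 ]
[356 214] [ 0.5864 -0.068   0.296 ]
[362 194] [ 0.6238 -0.0789  0.296 ]
[352 207] [ 0.5993 -0.0605  0.296 ]
[318  90] [0.8189 0.0046 0.296 ]
g [344 234] [ 0.5583 -0.0519  0.185 ]
g [338 235] [ 0.5561 -0.0395  0.185 ]
g [324 292] [ 0.4384 -0.0116  0.185 ]
g [329 290] [ 0.4425 -0.0218  0.185 ]
```

View pics/c1.png

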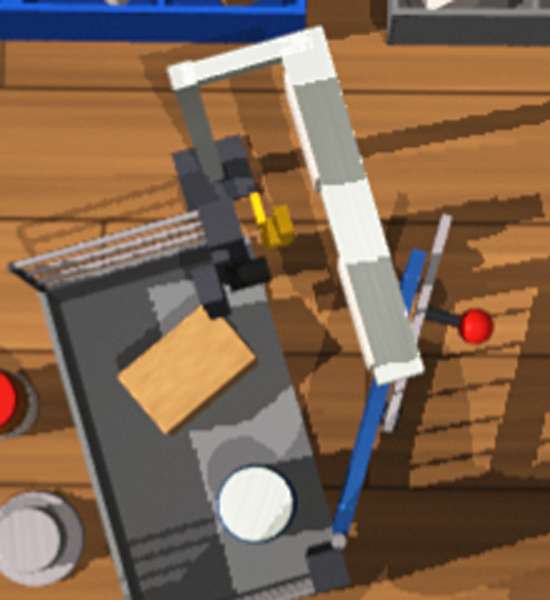

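The crop gives the rail's outer top edge from (320,91) to (359,228), the hinge pin at (325,296), and the gate open by about 0.56 rad. The rail corners and the ball fix the cage frame. Next I'll cross-check that and plan the leaned approach.

```bash
cat >> h.py <<'E'
from scipy.linalg import expm, logm
import json,os
def M(Rm,p): T=np.eye(4);T[:3,:3]=Rm;T[:3,3]=p;return T
def now():
    o=sensors.get_obs(); return M(R.from_quat(o['tool_rot']).as_matrix(),o['position'])
def row(T0,T1,N):   # N identical rows from T0 to T1
    d=expm(np.real(logm(np.linalg.inv(T0)@T1))/N)
    return np.r_[d[:3,3]*1000,R.from_matrix(d[:3,:3]).as_rotvec()]
if os.path.exists('cage.json'):
    g=json.load(open('cage.json')); C=M(R.from_euler('z',g['yaw']).as_matrix(),[g['x'],g['y'],0])
def gateT(phi):
    return C@M(np.eye(3),[0,.13,0])@M(R.from_euler('z',-phi).as_matrix(),[0,0,0])
LEAN=np.radians(42)
def tool(phi,th,back=0,zoff=0.,yoff=0):  # TCP pose holding ball; grasp point 3 mm ahead
    G=gateT(phi)@M(np.eye(3),[-.016,-.115,.130])@M(R.from_euler('x',-th).as_matrix(),[0,0,0])
    z=np.array([np.sin(LEAN),0,-np.cos(LEAN)]); y=np.array([0,-1.,0]); x=np.cross(y,z)
    p=np.array([-.05,-.095+yoff,zoff])-z*(.003+back)
    return G@M(np.c_[x,y,z],p)
E
python3 - <<'E'
import json
from h import *
c=eyes.camera('top')
a,b=onz(c,[(320,91.2),(358.8,228)],.296)[:,:2]
d=(b-a)/np.linalg.norm(b-a); yaw=np.arctan2(d[1],d[0])-np.pi/2
Rz=np.array([[np.cos(yaw),-np.sin(yaw)],[np.sin(yaw),np.cos(yaw)]])
o=(a+b)/2-Rz@np.array([-.0955,-.112]); print(np.linalg.norm(b-a),o,yaw)
h=o+Rz@[0,.13]; ball=np.array([.6144,-.1322]); v=Rz.T@(ball-h); print('r',np.hypot(*v),'phi',np.arctan2(-v[0],-v[1])-np.arctan2(66,210)); phi=np.arctan2(-v[0],-v[1])-np.arctan2(66,210)
print('hinge',h, onz(c,[(325.2,296.4)],.19))
json.dump(dict(x=o[0],y=o[1],yaw=yaw,phi=phi),open('cage.json','w'))
E
python3 - <<'E'
from h import *
T=tool(g['phi'],0,.10); print(T.round(3)); T0=now()
print(row(T0,T,24).round(3)); r=row(T0,T,24)
d=M(R.from_rotvec(r[3:]).as_matrix(),r[:3]/1000)
X=T0.copy()
for i in range(24):
    X=X@d
    if i%4==3: print(X[:3,3].round(3))
print([n for n in dir(robot) if n[0]!='_'])
E
```

```text
0.2667583392704484 [0.55440424 0.02436926] -4.430780104189498
r 0.2206469036475981 phi 0.554511781428632
hinge [ 0.429525   -0.01175794] [[ 0.42958276 -0.01405228  0.19      ]]
[[ 0.2    0.963  0.18   0.595]
 [ 0.716 -0.27   0.644 -0.198]
 [ 0.669  0.    -0.743  0.207]
 [ 0.     0.     0.     1.   ]]
[ 2.2541e+01  3.8200e-01  9.9480e+00  1.5000e-02  2.8000e-02 -3.8000e-02]
[ 0.287 -0.557  0.208]
[ 0.369 -0.507  0.184]
[ 0.443 -0.444  0.171]
[ 0.507 -0.369  0.171]
[ 0.559 -0.286  0.183]
[ 0.595 -0.198  0.207]
['Unreachable', 'tip_reach']
```

Emit:
drive_tool(deltas=[[[22.5,0.4,9.9,0.015,0.028,-0.038],[22.5,0.4,9.9,0.015,0.028,-0.038],[22.5,0.4,9.9,0.015,0.028,-0.038],[22.5,0.4,9.9,0.015,0.028,-0.038],[22.5,0.4,9.9,0.015,0.028,-0.038],[22.5,0.4,9.9,0.015,0.028,-0.038],[22.5,0.4,9.9,0.015,0.028,-0.038],[22.5,0.4,9.9,0.015,0.028,-0.038]]], gripper=100)

```text
time: 0.92
position: [0.3696, -0.5077, 0.1836]
tool_rot: [0.942, 0.311, 0.101, -0.078]
ft_force: [-0.1, -0.3, -0.4]
grip_width: 0.087
grip_force: 0.0
```

Emit:
drive_tool(deltas=[[[22.5,0.4,9.9,0.015,0.028,-0.038],[22.5,0.4,9.9,0.015,0.028,-0.038],[22.5,0.4,9.9,0.015,0.028,-0.038],[22.5,0.4,9.9,0.015,0.028,-0.038],[22.5,0.4,9.9,0.015,0.028,-0.038],[22.5,0.4,9.9,0.015,0.028,-0.038],[22.5,0.4,9.9,0.015,0.028,-0.038],[22.5,0.4,9.9,0.015,0.028,-0.038]]])

```text
time: 1.58
position: [0.5083, -0.3705, 0.1711]
tool_rot: [0.861, 0.444, 0.196, -0.152]
ft_force: [0.7, 0.4, 0.5]
grip_width: 0.0868
grip_force: 0.0
```

Emit:
drive_tool(deltas=[[[22.5,0.4,9.9,0.015,0.028,-0.038],[22.5,0.4,9.9,0.015,0.028,-0.038],[22.5,0.4,9.9,0.015,0.028,-0.038],[22.5,0.4,9.9,0.015,0.028,-0.038],[22.5,0.4,9.9,0.015,0.028,-0.038],[22.5,0.4,9.9,0.015,0.028,-0.038],[22.5,0.4,9.9,0.015,0.028,-0.038],[22.5,0.4,9.9,0.015,0.028,-0.038]]])

```text
time: 2.25
position: [0.5975, -0.2005, 0.2075]
tool_rot: [0.746, 0.56, 0.285, -0.22]
ft_force: [0.2, -0.3, 1.2]
grip_width: 0.0872
grip_force: 0.0
```

```bash
python3 - <<'E'
from h import *
o=sensors.get_obs(); print(o['q'].round(2),o['position'])
print(row(now(),tool(g['phi'],0,0,.002),6).round(4))
c=eyes.camera('top');s=eyes.camera('side')
a=np.hstack([cv2.resize(c['img'][120:320,270:470],(400,400)),cv2.resize(s['img'][120:320,220:420],(400,400))])
cv2.imwrite('pics/c2.png',a[:,:,::-1])
E
```

```text
[-0.78  0.71  1.41  0.63  1.46 -0.71] [ 0.59752624 -0.20047037  0.20745245]
[ 2.81400e-01 -4.20600e-01  1.67029e+01 -4.00000e-04 -5.00000e-04
 -1.70000e-03]
```

View pics/c2.png

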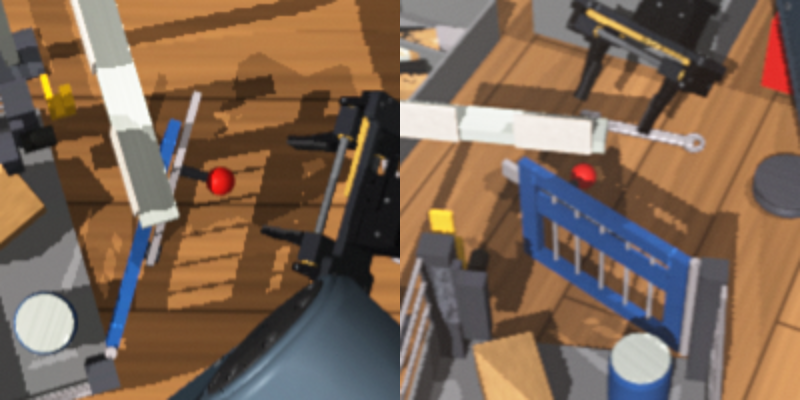

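The picture shows the open fingers straddling the line to the ball (crop (220,181) in the top view), with the hand clear of the rail. I'll advance and close.

Emit:
drive_tool(deltas=[[[0.3,-0.4,16.7,0,0,-0.002],[0.3,-0.4,16.7,0,0,-0.002],[0.3,-0.4,16.7,0,0,-0.002],[0.3,-0.4,16.7,0,0,-0.002],[0.3,-0.4,16.7,0,0,-0.002],[0.3,-0.4,16.7,0,0,-0.002],[0,0,0,0,0,0]]])

```text
time: 2.93
position: [0.6116, -0.1328, 0.132]
tool_rot: [0.743, 0.564, 0.284, -0.22]
ft_force: [-0.0, -0.1, 0.2]
grip_width: 0.087
grip_force: 0.0
```

Emit:
drive_tool(deltas=[[[0,0,0,0,0,0],[0,0,0,0,0,0],[0,0,0,0,0,0],[0,0,0,0,0,0],[0,0,0,0,0,0],[0,0,0,0,0,0],[0,0,0,0,0,0],[0,0,0,0,0,0]]], gripper=0, squeeze=20)

```text
time: 3.6
position: [0.6132, -0.1349, 0.1346]
tool_rot: [0.743, 0.564, 0.286, -0.217]
ft_force: [0.4, -0.4, 0.8]
grip_width: 0.0416
grip_force: 0.0
```

```bash
python3 - <<'E'
from h import *
T0=now(); r=row(T0,tool(g['phi'],0,0,.002),1); print(r.round(3))
for th in (.3,.33): print(row(tool(g['phi'],0),tool(g['phi'],th),8).round(4))
print(row(tool(.55,.3),tool(.05,.3),40).round(4)); print(sensors.get_obs())
E
```

```text
[ 0.591 -0.026  0.976 -0.001 -0.002  0.   ]
[ 2.3822 -0.1504 -2.6457 -0.0279  0.     -0.0251]
[ 2.6201 -0.1728 -2.91   -0.0307  0.     -0.0276]
[ 1.7442  0.7968  1.9021  0.008   0.0037 -0.0089]
{'time': 3.6, 'q': array([-0.68737159,  0.78807151,  1.50218651,  0.69402005,  1.28152513,
       -0.76904642]), 'joint_velocities': array([ 0.00146796,  0.00273758,  0.00154435, -0.00073659, -0.00231423,
        0.0022471 ]), 'joint_torque': array([-5.44079987e-02, -4.82665408e+01, -1.12029040e+01,  1.68353610e+00,
        1.73429064e+00,  2.49080476e-02]), 'position': array([ 0.6131552 , -0.13490903,  0.1345573 ]), 'tool_rot': array([ 0.74343124,  0.56424555,  0.28578074, -0.21740819]), 'ft_force': array([ 0.44930781, -0.42438632,  0.75884188]), 'moment': array([-0.41325047, -0.00280949,  0.02090132]), 'grip_force': 0.0, 'grip_width': 0.041607289682326354}
```

Emit:
drive_tool(deltas=[[[0,0,0,0,0,0],[0,0,0,0,0,0],[0,0,0,0,0,0],[0,0,0,0,0,0],[0,0,0,0,0,0]]])

```text
time: 4.02
position: [0.6141, -0.1355, 0.1345]
tool_rot: [0.744, 0.564, 0.286, -0.216]
ft_force: [3.9, -2.3, -1.1]
grip_width: 0.0307
grip_force: 20.0
```

Emit:
drive_tool(deltas=[[[2.6,-0.2,-2.9,-0.031,0,-0.028],[2.6,-0.2,-2.9,-0.031,0,-0.028],[2.6,-0.2,-2.9,-0.031,0,-0.028],[2.6,-0.2,-2.9,-0.031,0,-0.028],[2.6,-0.2,-2.9,-0.031,0,-0.028],[2.6,-0.2,-2.9,-0.031,0,-0.028],[2.6,-0.2,-2.9,-0.031,0,-0.028],[2.6,-0.2,-2.9,-0.031,0,-0.028]]])

```text
time: 4.68
position: [0.6077, -0.1338, 0.1652]
tool_rot: [0.697, 0.604, 0.376, -0.089]
ft_force: [2.3, -1.6, -1.4]
grip_width: 0.0307
grip_force: 20.0
```

```bash
cat >> h.py <<'E'
def est():   # phi, th and residual, from the measured TCP
    from scipy.optimize import least_squares
    T=now(); G=lambda v:tool(v[0],v[1])
    f=lambda v:np.r_[(G(v)[:3,3]-T[:3,3])*1000,100*R.from_matrix(G(v)[:3,:3].T@T[:3,:3]).as_rotvec()*.3]
    s=least_squares(f,[.3,.2]); return s.x,s.fun
E
python3 - <<'E'
from h import *
x,f=est(); print(x,f.round(2)); print(sensors.get_obs()['ft_force'],sensors.get_obs()['grip_force'])
for e in(.12,0.06): print(e,row(tool(x[0],x[1]),tool(e,.33),8*4).round(4))
c=eyes.camera('top');s=eyes.camera('side')
a=np.hstack([cv2.resize(c['img'][120:320,270:470],(400,400)),cv2.resize(s['img'][120:320,220:420],(400,400))])
cv2.imwrite('pics/c3.png',a[:,:,::-1])
E
```

```text
[0.55947478 0.3492179 ] [-1.12  0.79 -0.64  0.39  0.08  0.15]
[ 2.27757364 -1.55080443 -1.37224456] 20.00065326690674
0.12 [ 1.8442  0.8641  2.145   0.0091  0.0046 -0.0092]
0.06 [ 2.1028  0.9791  2.4318  0.0103  0.0052 -0.0105]
```

View pics/c3.png

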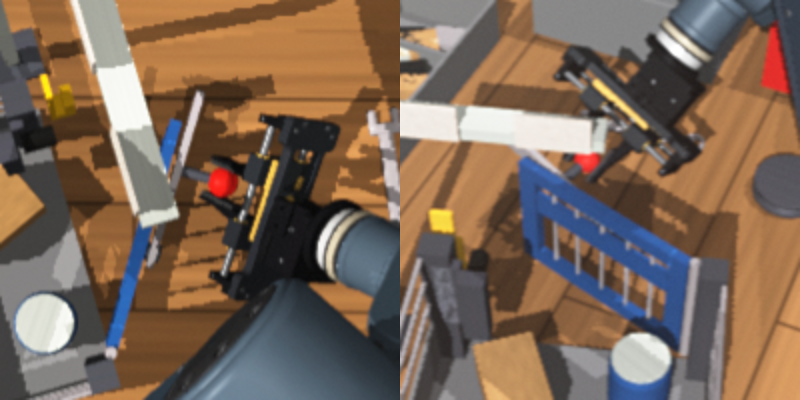

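The bar is up (about 0.33 rad) with the ball held at crop (222,183). The roll brings the wide hand close to the rail, so I'll take the roll out with a lighter grip before swinging the gate.

Emit:
drive_tool(deltas=[[[0,0,0,0,0,0],[0,0,0,0.037,0,0.033],[0,0,0,0.037,0,0.033],[0,0,0,0.037,0,0.033],[0,0,0,0.037,0,0.033],[0,0,0,0.037,0,0.033],[0,0,0,0.037,0,0.033],[0,0,0,0,0,0]]], gripper=0, squeeze=10)

```text
time: 5.45
position: [0.6097, -0.1351, 0.1645]
tool_rot: [0.739, 0.57, 0.295, -0.202]
ft_force: [5.6, -4.0, -0.3]
grip_width: 0.0311
grip_force: 10.0
```

```bash
cat >> h.py <<'E'
def tool2(phi,th,dz=0.):  # same, hand not rolled; th only moves the ball; dz: ball height correction
    T=tool(phi,0); G=gateT(phi)[:3,:3]
    T[:3,3]+=G@np.array([0,.095*(1-np.cos(th)),.095*np.sin(th)+dz]); return T
def est2():
    from scipy.optimize import least_squares
    T=now()
    f=lambda v:np.r_[(tool2(*v)[:3,3]-T[:3,3])*1000]
    s=least_squares(f,[.3,.2]); r=R.from_matrix(tool2(*s.x)[:3,:3].T@T[:3,:3]).as_rotvec(); return s.x,s.fun,r
E
python3 - <<'E'
from h import *
x,f,r=est2(); print(x,f.round(2),r.round(3)); T0=now()
for e in(.12,): 
  R1=row(T0,tool2(e,.34),32); print(e,R1.round(4))
  R1=row(tool2(x[0],.34),tool2(e,.34),32); print(e,R1.round(4))
E
```

```text
[0.56116776 0.3366172 ] [-2.23  1.53 -0.9 ] [-0.022 -0.002 -0.032]
0.12 [ 2.1114e+00  8.5340e-01  1.9384e+00  9.9000e-03  3.0000e-04 -9.3000e-03]
0.12 [ 2.1005  0.9181  1.8913  0.0092 -0.     -0.0102]
```

Emit:
drive_tool(deltas=[[[2.1,0.86,1.94,0.0098,0.0002,-0.0095],[2.1,0.86,1.94,0.0098,0.0002,-0.0095],[2.1,0.86,1.94,0.0098,0.0002,-0.0095],[2.1,0.86,1.94,0.0098,0.0002,-0.0095],[2.1,0.86,1.94,0.0098,0.0002,-0.0095],[2.1,0.86,1.94,0.0098,0.0002,-0.0095],[2.1,0.86,1.94,0.0098,0.0002,-0.0095],[2.1,0.86,1.94,0.0098,0.0002,-0.0095]]])

```text
time: 6.12
position: [0.6219, -0.1147, 0.1646]
tool_rot: [0.709, 0.609, 0.282, -0.218]
ft_force: [8.0, -4.1, -0.9]
grip_width: 0.0311
grip_force: 10.0
```

Emit:
drive_tool(deltas=[[[2.1,0.86,1.94,0.0098,0.0002,-0.0095],[2.1,0.86,1.94,0.0098,0.0002,-0.0095],[2.1,0.86,1.94,0.0098,0.0002,-0.0095],[2.1,0.86,1.94,0.0098,0.0002,-0.0095],[2.1,0.86,1.94,0.0098,0.0002,-0.0095],[2.1,0.86,1.94,0.0098,0.0002,-0.0095],[2.1,0.86,1.94,0.0098,0.0002,-0.0095],[2.1,0.86,1.94,0.0098,0.0002,-0.0095]]])

```text
time: 6.78
position: [0.632, -0.0928, 0.1646]
tool_rot: [0.676, 0.646, 0.267, -0.235]
ft_force: [8.3, -4.1, -1.5]
grip_width: 0.0313
grip_force: 10.0
```

```bash
python3 - <<'E'
from h import *
x,f,r=est2(); print(x,f.round(2),r.round(3)); T0=now()
print(row(T0,tool2(.12,.34),16).round(4))
c=eyes.camera('top');s=eyes.camera('side')
a=np.hstack([cv2.resize(c['img'][100:300,250:450],(400,400)),cv2.resize(s['img'][120:320,200:400],(400,400))])
cv2.imwrite('pics/c4.png',a[:,:,::-1])
E
```

```text
[0.3412632  0.33805841] [-2.31  0.92 -0.83] [-0.018 -0.007 -0.021]
[ 2.1271e+00  7.8090e-01  1.9688e+00  1.0300e-02  6.0000e-04 -9.0000e-03]
```

View pics/c4.png

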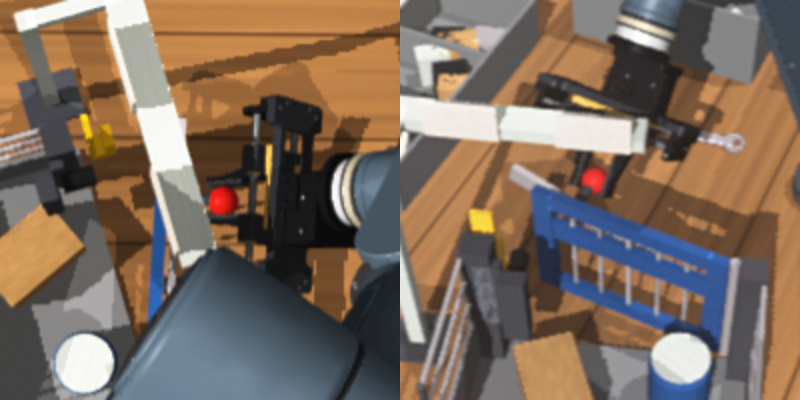

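Ball still gripped and the bar raised (tip at side crop (515,172)); hand clear of the rail. Continue.

Emit:
drive_tool(deltas=[[[2.12,0.85,1.97,0.0102,0.0006,-0.009],[2.12,0.85,1.97,0.0102,0.0006,-0.009],[2.12,0.85,1.97,0.0102,0.0006,-0.009],[2.12,0.85,1.97,0.0102,0.0006,-0.009],[2.12,0.85,1.97,0.0102,0.0006,-0.009],[2.12,0.85,1.97,0.0102,0.0006,-0.009],[2.12,0.85,1.97,0.0102,0.0006,-0.009],[2.12,0.85,1.97,0.0102,0.0006,-0.009]]])

```text
time: 7.55
position: [0.6398, -0.0695, 0.1645]
tool_rot: [0.641, 0.68, 0.251, -0.253]
ft_force: [10.9, -3.3, -1.5]
grip_width: 0.0311
grip_force: 10.0
```

Emit:
drive_tool(deltas=[[[2.12,0.85,1.97,0.0102,0.0006,-0.009],[2.12,0.85,1.97,0.0102,0.0006,-0.009],[2.12,0.85,1.97,0.0102,0.0006,-0.009],[2.12,0.85,1.97,0.0102,0.0006,-0.009],[2.12,0.85,1.97,0.0102,0.0006,-0.009],[2.12,0.85,1.97,0.0102,0.0006,-0.009],[2.12,0.85,1.97,0.0102,0.0006,-0.009],[2.12,0.85,1.97,0.0102,0.0006,-0.009]]])

```text
time: 8.22
position: [0.6449, -0.0453, 0.1645]
tool_rot: [0.605, 0.711, 0.234, -0.271]
ft_force: [12.1, -2.0, 0.2]
grip_width: 0.0309
grip_force: 10.0
```

```bash
python3 - <<'E'
from h import *
x,f,r=est2(); o=sensors.get_obs();print(x,f.round(2),r.round(3),C[:3,:3].T@o['ft_force']); T0=now()
print(row(T0,tool2(.06,.34),8).round(4)); print(row(tool2(.06,.34),tool2(.0,.34),16).round(4))
c=eyes.camera('top');s=eyes.camera('side')
a=np.hstack([cv2.resize(c['img'][100:300,250:450],(400,400)),cv2.resize(s['img'][120:320,200:400],(400,400))])
cv2.imwrite('pics/c5.png',a[:,:,::-1])
E
```

```text
[0.11548143 0.33755968] [-2.27  0.35 -0.77] [-0.009 -0.001  0.001] [ -5.26379379 -11.11852033   0.20751348]
[ 1.0827e+00  1.8080e-01  1.0669e+00  5.7000e-03  1.0000e-04 -5.3000e-03]
[ 0.5704  0.2536  0.5136  0.0025 -0.     -0.0028]
```

View pics/c5.png

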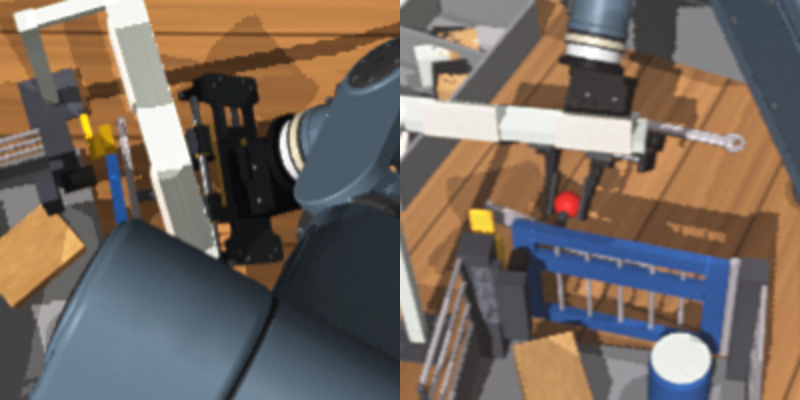

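Gate is nearly in and the bar is raised just short of the catch (top crop (105,135)); hand clear of the rail. The side load says the hand is a bit too near the hinge, so I'll ease it outward while moving on.

Emit:
drive_tool(deltas=[[[1.08,0.6,1.05,0.0057,0,-0.0053],[1.08,0.6,1.05,0.0057,0,-0.0053],[1.08,0.6,1.05,0.0057,0,-0.0053],[1.08,0.6,1.05,0.0057,0,-0.0053],[1.08,0.6,1.05,0.0057,0,-0.0053],[1.08,0.6,1.05,0.0057,0,-0.0053],[1.08,0.6,1.05,0.0057,0,-0.0053],[1.08,0.6,1.05,0.0057,0,-0.0053]]])

```text
time: 8.98
position: [0.6467, -0.0323, 0.1638]
tool_rot: [0.583, 0.729, 0.223, -0.28]
ft_force: [10.5, -3.4, -0.2]
grip_width: 0.0309
grip_force: 10.0
```

```bash
cat > st.py <<'E'
from h import *
x,f,r=est2(); o=sensors.get_obs();print(x.round(4),f.round(2),r.round(3),(C[:3,:3].T@o['ft_force']).round(1),(C[:3,:3].T@o['moment']).round(2),o['time'],o['grip_width'])
E
python3 st.py
```

```text
[0.0553 0.331 ] [-2.25  0.21 -0.74] [-0.002 -0.     0.004] [-6.2 -9.2 -0.2] [-1.35  1.21 -1.16] 8.9833 0.030916990166551483
```

Emit:
drive_tool(deltas=[[[0.57,0.6,0.51,0.0025,0,-0.0028],[0.57,0.6,0.51,0.0025,0,-0.0028],[0.57,0.6,0.51,0.0025,0,-0.0028],[0.57,0.6,0.51,0.0025,0,-0.0028],[0,0,0,0,0,0]]])

```text
time: 9.4
position: [0.6471, -0.0291, 0.1634]
tool_rot: [0.578, 0.733, 0.22, -0.283]
ft_force: [9.1, -3.0, -1.4]
grip_width: 0.0315
grip_force: 10.0
```

Emit:
drive_tool(deltas=[[[0.57,0.4,0.51,0.0025,0,-0.0028],[0.57,0.4,0.51,0.0025,0,-0.0028],[0.57,0.4,0.51,0.0025,0,-0.0028],[0,0,0,0,0,0]]])

```text
time: 9.73
position: [0.6474, -0.0268, 0.1632]
tool_rot: [0.573, 0.737, 0.218, -0.284]
ft_force: [7.7, -4.5, -0.7]
grip_width: 0.0312
grip_force: 10.0
```

```bash
python3 st.py
```

```text
[0.0302 0.3239] [-2.3   0.16 -0.73] [ 0.002 -0.     0.004] [-6.4 -6.1 -0.7] [-0.95  1.27 -0.86] 9.7333 0.031201451663401
```

Emit:
drive_tool(deltas=[[[0.57,0.35,0.51,0.0025,0,-0.0028],[0.57,0.35,0.51,0.0025,0,-0.0028],[0,0,0,0,0,0]]])

```text
time: 9.98
position: [0.6475, -0.0253, 0.1632]
tool_rot: [0.571, 0.739, 0.217, -0.285]
ft_force: [8.1, -4.3, -0.8]
grip_width: 0.0311
grip_force: 10.0
```

Emit:
drive_tool(deltas=[[[0.57,0.35,0.51,0.0025,0,-0.0028],[0.57,0.35,0.51,0.0025,0,-0.0028],[0,0,0,0,0,0]]])

```text
time: 10.23
position: [0.6476, -0.0238, 0.163]
tool_rot: [0.568, 0.741, 0.216, -0.286]
ft_force: [6.9, -4.4, -0.4]
grip_width: 0.0311
grip_force: 10.0
```

```bash
python3 st.py
```

```text
[0.0165 0.3221] [-2.27  0.13 -0.72] [ 0.004 -0.     0.004] [-6.2 -5.4 -0.4] [-0.82  1.35 -0.74] 10.2333 0.03111893930444752
```

Emit:
drive_tool(deltas=[[[0.57,0.3,0.51,0.0025,0,-0.0028],[0.57,0.3,0.51,0.0025,0,-0.0028],[0,0,0,0,0,0]]])

```text
time: 10.48
position: [0.6476, -0.0225, 0.163]
tool_rot: [0.565, 0.743, 0.214, -0.287]
ft_force: [7.2, -5.3, -0.7]
grip_width: 0.0309
grip_force: 10.0
```

Emit:
drive_tool(deltas=[[[0.57,0.3,0.51,0.0025,0,-0.0028],[0.57,0.3,0.51,0.0025,0,-0.0028],[0,0,0,0,0,0]]])

```text
time: 10.73
position: [0.6476, -0.0222, 0.163]
tool_rot: [0.563, 0.746, 0.212, -0.287]
ft_force: [4.9, -9.3, -0.2]
grip_width: 0.0308
grip_force: 10.0
```

```bash
python3 st.py
```

```text
[0.0094 0.322 ] [-2.26  0.11 -0.72] [ 0.01  -0.003 -0.002] [-10.3  -2.1  -0.2] [-0.59  1.7  -0.39] 10.7333 0.030754794706565045
```

Emit:
drive_tool(deltas=[[[0.7,0,0.6,0,0,0],[0.7,0,0.6,0,0,0],[0,0,0,0,0,0]]])

```text
time: 10.98
position: [0.6476, -0.0219, 0.1631]
tool_rot: [0.563, 0.746, 0.212, -0.286]
ft_force: [7.0, -12.3, 0.7]
grip_width: 0.0313
grip_force: 10.0
```

```bash
python3 st.py; python3 -c "
from h import *
T=now();print(T[:3,:3].T@C[:3,:3])"
```

```text
[0.0078 0.3232] [-2.22  0.1  -0.71] [ 0.008 -0.006 -0.   ] [-13.7  -3.3   0.7] [-0.44  2.06 -0.26] 10.9833 0.03125885446798855
[[ 0.74724248 -0.00532571  0.66453014]
 [-0.00198985 -0.99998134 -0.00577658]
 [ 0.6645485   0.00299419 -0.74723913]]
```

Force jumped while motion stopped, so the bar is on the back plate. Now lower it along its arc, keeping the push.

Emit:
drive_tool(deltas=[[[-2.5,1.2,2.8,0,0,0],[-2.5,1.0,2.8,0,0,0],[-2.5,0.85,2.8,0,0,0],[-2.5,0.7,2.8,0,0,0],[0,0,0,0,0,0]]])

```text
time: 11.4
position: [0.6496, -0.0196, 0.1478]
tool_rot: [0.563, 0.745, 0.212, -0.288]
ft_force: [4.1, -9.4, 0.3]
grip_width: 0.0313
grip_force: 10.0
```

```bash
python3 st.py
```

```text
[0.0023 0.1634] [-0.7   0.02 -0.11] [ 0.007 -0.002  0.005] [-10.2  -1.3   0.3] [-0.17  1.71 -0.22] 11.4 0.03127431291068664
```

Emit:
drive_tool(deltas=[[[-2.5,0.5,2.8,0,0,0],[-2.5,0.4,2.8,0,0,0],[0,0,0,0,0,0]]])

```text
time: 11.65
position: [0.65, -0.019, 0.1402]
tool_rot: [0.563, 0.745, 0.212, -0.289]
ft_force: [3.0, -8.0, 0.0]
grip_width: 0.0311
grip_force: 10.0
```

```bash
python3 st.py
```

```text
[0.0007 0.0841] [-0.16  0.01 -0.01] [ 0.007 -0.001  0.006] [-8.6 -0.7  0. ] [-0.08  1.62 -0.09] 11.65 0.031110488123690536
```

Emit:
drive_tool(deltas=[[[-1.3,0.15,1.5,0,0,0],[-1.3,0.1,1.5,0,0,0],[-1.3,0,1.5,0,0,0],[0,0,0,0,0,0]]])

```text
time: 11.98
position: [0.6499, -0.0184, 0.1357]
tool_rot: [0.562, 0.745, 0.212, -0.289]
ft_force: [2.5, -10.8, 5.2]
grip_width: 0.0313
grip_force: 10.0
```

```bash
python3 st.py
```

```text
[-0.0013  0.0367] [ 0.19 -0.01  0.01] [0.006 0.001 0.006] [-11.    0.6   5.2] [-0.1   1.13  0.05] 11.9833 0.03125313044172521
```

Emit:
drive_tool(deltas=[[[0,0,0,0,0,0],[0,0,0,0,0,0],[0,0,0,0,0,0],[0,0,0,0,0,0],[0,0,0,0,0,0],[0,0,0,0,0,0]]], gripper=70)

```text
time: 12.48
position: [0.6487, -0.0143, 0.135]
tool_rot: [0.561, 0.745, 0.214, -0.292]
ft_force: [0.9, 0.0, 0.0]
grip_width: 0.0587
grip_force: 0.0
```

```bash
python3 - <<'E'
from h import *
c=eyes.camera('top');s=eyes.camera('side')
a=np.hstack([cv2.resize(c['img'][100:300,250:450],(400,400),interpolation=2),cv2.resize(s['img'][180:330,200:350],(400,400),interpolation=2)])
cv2.imwrite('pics/c6.png',a[:,:,::-1])
E
python3 st.py
```

```text
[-0.019   0.0315] [ 1.28 -0.02  0.04] [-0.005  0.007  0.019] [ 0.1  0.3 -0.4] [-0.11  0.4  -0.02] 12.5833 0.059941807135761874
```

View pics/c6.png

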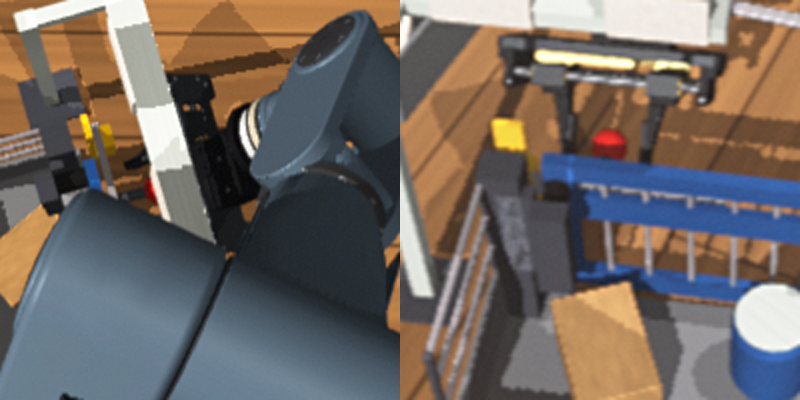

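Fingers are open on both sides of the ball, and the gate sits in line with the opening. Back off along the tool axis.

Emit:
drive_tool(deltas=[[[-0.5,0,-8,0,0,0],[-0.5,0,-15,0,0,0],[0,0,-15,0,0,0],[0,0,-15,0,0,0],[0,0,-15,0,0,0],[-8,0,-20,0,0,0],[-12,0,-20,0,0,0],[-12,0,-20,0,0,0]]])

```text
time: 13.25
position: [0.6808, -0.122, 0.2089]
tool_rot: [0.561, 0.745, 0.214, -0.291]
ft_force: [0.1, 0.3, 0.8]
grip_width: 0.0613
grip_force: 0.0
```

Emit:
drive_tool(deltas=[[[-20,0,-20,0,0,0],[-20,0,-20,0,0,0],[-20,0,-20,0,0,0],[-20,0,-20,0,0,0],[0,0,0,0,0,0],[0,0,0,0,0,0]]])

```text
time: 13.75
position: [0.7119, -0.2319, 0.2123]
tool_rot: [0.562, 0.744, 0.214, -0.291]
ft_force: [0.9, -0.0, -0.4]
grip_width: 0.0608
grip_force: 0.0
```

```bash
python3 - <<'E'
from h import *
c=eyes.camera('top');s=eyes.camera('side')
a=np.hstack([cv2.resize(c['img'][80:330,170:420],(400,400),interpolation=2),cv2.resize(s['img'][180:330,200:350],(400,400),interpolation=2)])
cv2.imwrite('pics/c7.png',a[:,:,::-1])
m=cv2.inRange(cv2.cvtColor(s['img'],cv2.COLOR_RGB2HSV),(0,180,80),(8,255,255)); m[:,:250]=0;m[:,320:]=0;m[:190]=0;m[260:]=0
u=cv2.minEnclosingCircle(np.argwhere(m)[:,::-1].astype(np.float32)); print(u)
o,d=rays(s,[u[0]]); print('ball on z .1325 cage', (np.linalg.inv(C)@np.r_[(o+d*((.1325-o[2])/d[:,2])[:,None])[0],1]).round(4))
for phi in(0,.058): print(phi,proj(s,(gateT(phi)@[-.066,-.21,.1325,1])[:3]))
E
```

```text
((278.0, 234.0833282470703), 6.351502895355225)
ball on z .1325 cage [-0.0709 -0.0794  0.1325  1.    ]
0 [[277.36466567 235.62392769]]
0.058 [[280.0714594  231.95453255]]
```

View pics/c7.png

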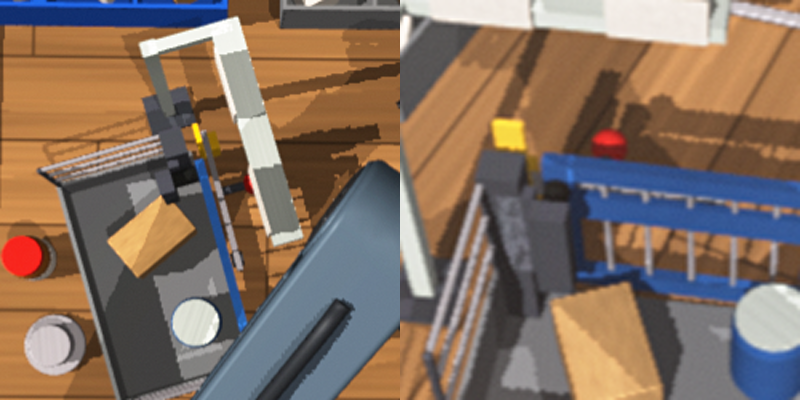

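The gate is shut, with the bar's tip between the yellow plate and lip (top crop (205,140)). The ball hasn't moved since release, and the stock is where it was. Handing in.

```bash
python3 -c "
from rig import ticket
print(ticket.hand_in())"
```

```text
the job is handed in; nothing more can be done
None
```

The gate is shut and looks latched: I lifted the bar over the lip, felt it meet the back plate, lowered it onto its stop and let go, and the gate stayed shut in the last pictures. I handed the job in at about 14 s; no verdict came back.

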